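Raise the drip-dry post to its second stop and hold it

ROBOT

A 7-joint arm with a two-finger parallel gripper is mounted at the origin on the work surface; the furniture and walls round the work are solid. World frame = base frame: x ahead of the robot, y to its left, z up, the work surface at z = 0. Lengths are in m, angles in rad, forces in N, time in s.
With the tool pointing down it reaches from about 0.35 to 0.9 m from the base axis. Payload 7.2 kg.
Tool frame: the origin (TCP) lies at the centre of the arm's flange, where the gripper is bolted on; the fingertips stand 173 mm ahead of it and the grasp point (between the pads) lies 155 mm ahead of it; z points along the fingers, y is the line along which they close (so a half turn about z gives the same grasp; the last joint's range is limited). The gripper opens to 85 mm and grips with 20 to 120 N. Pads are 22 mm wide; open, the fingers measure 114 mm over their backs; the gripper's body (76 mm by 85 mm) begins 54 mm behind the grasp point. The pads swing forward as they close: fully open they stand 13 mm farther back than shut.
Start: joints at [-1.351, 0.411, -0.013, 1.596, 0.006, 1.134, -0.082], TCP at [0.177, 0.599, 0.405] pointing down, gripper open.
Joint ranges: [-2.95, 2.95], [-0.29, 1.99], [-1.47, 1.44], [0.14, 2.54], [-1.03, 4.17], [0.13, 1.85], [-2.86, 2.86]. Speed limits (rad/s): [2.39, 2.39, 3.01, 3.01, 3.14, 3.14, 3.14].

INTERFACE

Orientations are given as a rotation vector (axis times angle).
In Python, from rig import ctrl gives the robot as it stands. The module is installed in compiled form; this text tells all that it offers.
- The arm moves only by the tool drive_tool, never from a script. Its arguments are lists of equal length, an entry for each row: "delta_pos": the shift along the tool's x, y, z scaled (see below), a list of three; "yaw": the turn about the tool's z scaled (see below); "gripper": the closure, from 0 (fully open) to 1 (shut). A call has exactly 10 rows; each row shifts and turns the commanded pose from where the row before left it, along the tool's axes as they then stand; what a row does not reach is not made up. The controller multiplies each number of a shift by 250 mm and each number of a turn by 10 degrees. A row lasts 1/8 s, in which the tool goes at most 62.5 mm and 10.7 degrees, less where a joint would pass 70% of its speed; a pose out of reach is approached as far as the arm can. A call with a number of a shift or a turn outside -1 to 1 is refused whole. A call with a gripper value outside its range is refused whole. The fingers move at their own pace and stop on an object; "grip_force" is the grip in N (left out, the last holds). Time passes only in rows, so rows that do not move let the fingers close, or fill a call up. It gives the time, the measured TCP pose, the force, the opening and the grip force at its end, in the units of the state.
- ctrl.read_state(): the state, without advancing time (a new reading comes with each control period).
- ctrl.read_camera(name): name is "scene" or "top"; returns a dict with "frame" (480x640x3 uint8, red, green, blue), "camera_matrix" (3x3 intrinsics, pixels), "pose" (4x4, takes a point from camera to world coordinates). Camera axes: x right, y up, looking along -z (the intrinsics and any distortion apply to the point x, -y, -z); pixel columns grow to the right and rows downward; lengths in m; the calibration is good to about 2 mm. A picture is of the moment at which its call begins. There is no depth.
- ctrl.close_job(): hands the job in; it is judged then, once.
The state is a dict: "clock": time; "q": joint angles; "qd": joint speeds; "effort": joint torques, N m; "ee_pos": TCP position; "ee_rot": TCP orientation; "wrist_force": force on the tool from outside, world axes, zero at the start; "moment": the same for the moment, N m; "width": finger opening in m; "gripper_force": force on a finger pad.
Only numpy, scipy, OpenCV 4.12 (cv2) and the standard library are available. Lean on these libraries where they do the work, as an engineer would, in place of code of your own. Each camera call takes 0.05 s, during which the arm holds its last target. There are 200 camera calls.

TASK

Fold the cover of the drip-dry post open so that it stands straight up and stays so. Then squeeze the release button on the side of the post's grip and, keeping it squeezed, pull the grip up past the first stop until both tubes are fully out at the second stop. Finish while still holding it there, button squeezed (it sinks if let go), and leave the soap, the cup and the tape roll where they are.

Things in the scene. Friction and masses are not known exactly. Their poses are not given: they have to be found in the camera images.
- stand: White stand of the drip-dry post, screwed to the worktop (does not move): base plate 180 x 110 x 12 mm. Origin on the worktop, on the axis of the telescoping post, which rises vertically from the plate. +x of the stand points from the post to its upright back wall (wall 12 mm thick, 90 mm wide, its middle 96 mm from the post axis, 150 mm high), roughly away from the robot; z is up. A fixed outer tube (collar 41 mm across, top 80 mm above the worktop) carries the post.
- cover_hinge (a point): Middle of the cover's hinge line, on top of the back wall, 157 mm above the worktop and 96 mm from the post axis. The line runs along the stand's y.
- cover (a joint): Angle of the cover: a flat white panel 100 mm wide (along the hinge), 6 mm thick, reaching 135 mm from the hinge line, plus its tab. 0 = closed, lying level above the grip; 1.57 = standing straight up over the back wall; it could fold on to 2.4. It may start ajar. The hinge is stiff: the cover stays at whatever angle it is left, and moving it takes about 2 to 3 N at the tab.
- cover_tab (a point): Grip point of the grey tab on the free edge of the cover, 172 mm from the hinge line. The tab is 22 mm wide (along the hinge line), 12 mm thick and runs from the panel's edge (135 mm from the hinge) to 185 mm from the hinge. It can be pinched from above across its 22 mm width, fingers closing along the stand's y, and it then pivots between the fingers as the cover turns.
- grip: Grey grip block on top of the post: 28 mm along the stand's x, 30 mm along y, 50 mm high (88 to 138 mm above the worktop while the post is down). Two stub hanger pegs stick out of it along the stand's +x and -x near its top, 9 mm thick with 13 mm end discs, reaching 32 mm from the axis. The origin is on the post axis 113 mm below the grip's middle, axes as the stand's.
- grip_center (a point): Middle of the grip block, on the post axis, 113 mm above the worktop while the post is down and 223 mm at the second stop.
- button_face (a point): Outer face of the black release button, on the stand's +y side of the grip at the height of its middle, 21.5 mm from the post axis when not pressed. The face is 16 mm wide and 26 mm high. Squeezed between fingers that close along the stand's y, one on the button and one on the opposite side, grip and button measure 36.5 mm, 31.5 mm when pressed home.
- release_button (a joint): How far the button is pressed: 0 out, 0.005 fully in; about 6 N presses it home, and a spring pushes it back. Unless it is pressed by more than 3 mm the post is locked down (1 to 2 mm of play).
- inner_tube (a joint): How far the thin inner tube, which carries the grip, is out of the middle tube: 0 to 0.055 m. It comes out first, with about 3 N in all; its end is the first stop. A spring pulls it back when it is let go.
- middle_tube (a joint): How far the middle tube is out of the fixed outer tube: 0 to 0.055 m. It follows when the inner tube is fully out and takes about 6 N. When both are fully out, 110 mm in all, the post is at its second stop.
- soap_bar: Pink bar of soap, 48 x 75 x 20 mm, lying beside the stand; leave alone. Origin under its centre.
- dosing_cup: Small clear-grey cup, 63 mm across, 49 mm high, beside the stand; leave alone. Origin under its centre.
- tape_roll: Roll of tape lying flat, 98 mm across, 25 mm high, between the robot and the stand; leave alone. Origin under its centre.

How it is judged:
By the outcome, as a careful person would: the job done as asked, in the order asked, and still so for the second after the job is handed in, while the arm keeps its last pose, push and grip.
It also fails if it takes over 48 s, if anything falls off the work surface, if the arm or the gripper's body presses on something with over 40 N, if the wrist force passes 120 N, or if a joint passes its speed limit or range.

## Working session

There is one attempt and no reset: what is moved stays moved. The work goes in short steps, Python scripts to look and compute and a tool call to move; the robot and the scene stay as the last step left them, time stands still between calls to the robot, and variables do not carry over. Pictures are saved under pics/ and viewed, at most 10 in all, crops included, and the job is handed in when it is done.

Besides the shell and the picture viewer there is one more tool, called after ">>>" as name([rows], argument=value, ...), one row to a line, values as JSON. drive_tool: Moves the arm, as the interface text tells. Shifts and turns lie within -1 to 1; 1 stands for 250 mm of shift or 10 degrees of turn. Its arguments: {"type":"object","properties":{"delta_pos":{"type":"array","items":{"type":"array","items":{"type":"number","minimum":-1,"maximum":1}}},"yaw":{"type":"array","items":{"type":"number","minimum":-1,"maximum":1}},"gripper":{"type":"array","items":{"type":"number"}},"grip_force":{"type":"number"}},"required":["delta_pos","yaw","gripper"]}

```bash
mkdir -p pics
cat > h.py <<'E'
from rig import ctrl
import numpy as np, cv2
from scipy.spatial.transform import Rotation as R
def cam(n,save=None):
    c=ctrl.read_camera(n)
    if save: cv2.imwrite('pics/'+save,c['frame'][:,:,::-1])
    return c
def ray(c,px):
    K,T=c['camera_matrix'],c['pose']
    d=np.linalg.solve(K,[px[0],px[1],1.]); d=np.array([d[0],-d[1],-d[2]])
    return T[:3,3],T[:3,:3]@d
def plane(c,px,z):
    o,d=ray(c,px); return o+d*(z-o[2])/d[2]
def tri(c1,p1,c2,p2):
    a,u=ray(c1,p1); b,v=ray(c2,p2)
    s=np.linalg.lstsq(np.c_[u,-v],b-a,rcond=None)[0]
    return (a+u*s[0]+b+v*s[1])/2, np.linalg.norm(a+u*s[0]-b-v*s[1])
def proj(c,P):
    T=np.linalg.inv(c['pose']); q=T[:3,:3]@P+T[:3,3]; q=c['camera_matrix']@np.array([q[0],-q[1],-q[2]]); return q[:2]/q[2]
E
python3 - <<'E'
from h import *
a=cam('scene','s0.png');b=cam('top','t0.png')
print(a.keys()); 
for c in(a,b): print(c['camera_matrix'],c['pose'])
s=ctrl.read_state();print(s['ee_pos'],R.from_rotvec(s['ee_rot']).as_matrix(),s['clock'],s['width'],s['wrist_force'])
E
```

```text
dict_keys(['frame', 'camera_matrix', 'pose'])
[[607.18588355   0.         311.54310876]
 [  0.         607.18588355 243.70809233]
 [  0.           0.           1.        ]] [[-0.44266624  0.47834894 -0.75843845 -0.13837583]
 [-0.89655294 -0.22151516  0.38356729  0.32007058]
 [ 0.01547339  0.84977251  0.52692243  0.58127732]
 [ 0.          0.          0.          1.        ]]
[[499.71263058   0.         309.9830069 ]
 [  0.         499.71263058 243.5755395 ]
 [  0.           0.           1.        ]] [[-1.37629776e-01  7.85768038e-01 -6.03014623e-01  6.74787934e-04]
 [-9.90349630e-01 -9.91510770e-02  9.68332249e-02  7.08783663e-02]
 [ 1.62989038e-02  6.10522444e-01  7.91831226e-01  7.75902308e-01]
 [ 0.00000000e+00  0.00000000e+00  0.00000000e+00  1.00000000e+00]]
[0.17730081 0.5991145  0.40391781] [[-9.58902929e-01  2.83734096e-01 -3.69109742e-04]
 [ 2.83734330e-01  9.58901821e-01 -1.45843034e-03]
 [-5.98664117e-05 -1.50322223e-03 -9.99998868e-01]] 0.1 0.0857208717771263 [1.05254028 0.37516553 0.93845071]
```

View pics/s0.png

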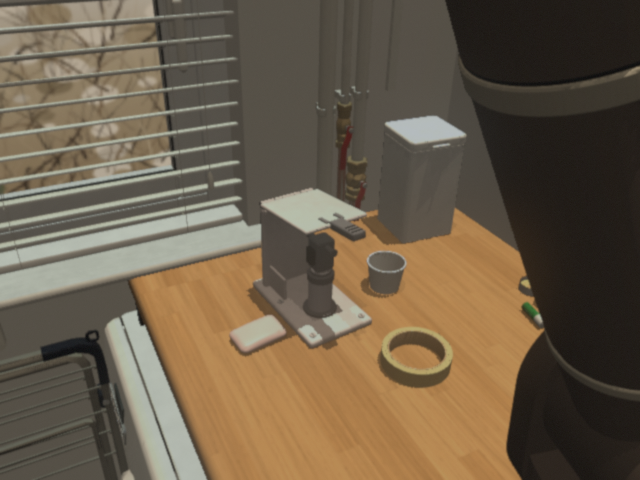

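View pics/t0.png

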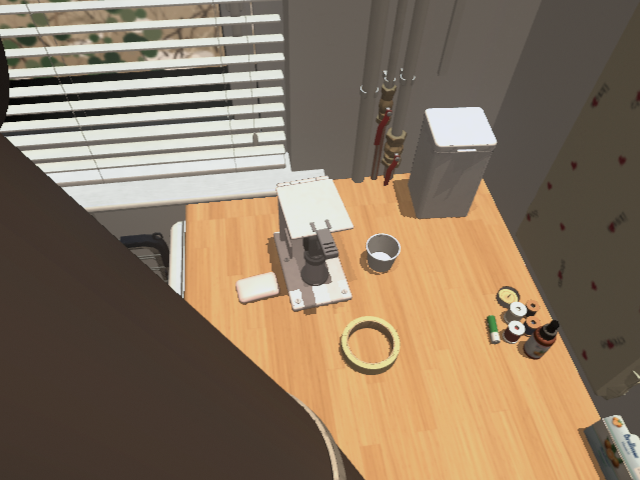

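The scene view shows the stand with its post at about (320,290), the cover above it, and the tab at about (348,229). In the top view the tab is at about (327,243). Next I'll zoom in on both.

Run:
```python
import cv2,numpy as np
a=cv2.imread('pics/s0.png')[180:350,225:395];b=cv2.imread('pics/t0.png')[165:315,235:405]
a=cv2.resize(a,(400,400),interpolation=cv2.INTER_CUBIC);b=cv2.resize(b,(400,353),interpolation=cv2.INTER_CUBIC)
o=np.zeros((400,800,3),np.uint8);o[:,:400]=a;o[:353,400:]=b
cv2.imwrite('pics/z0.png',o)
```

```text
(no output)
```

View pics/z0.png

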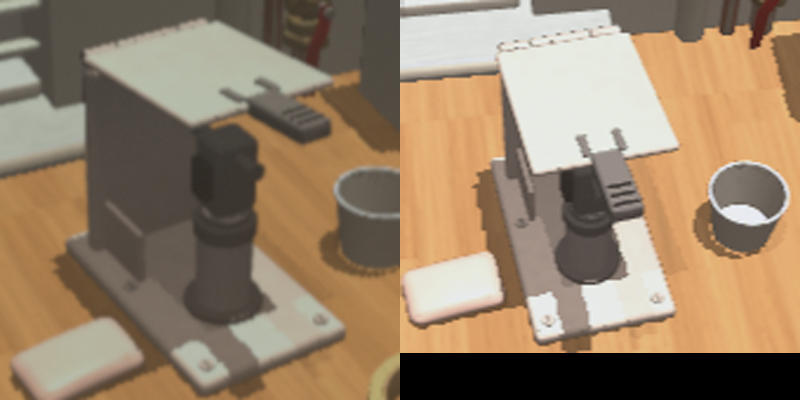

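The crops show the cover corners, the tab (scene about (290,115), top about (617,190)) and the plate corners clearly. I'll triangulate them.

Run:
```python
from h import *
a=cam('scene');b=cam('top')
k=170/400
S=lambda u,v:(225+u*k,180+v*k)
T=lambda u,v:(235+(u-400)*k,165+v*k)
pts=dict(hl=((85,60),(498,53)),hr=((207,22),(632,33)),fr=((330,80),(678,148)),fl=((192,127),(531,172)),
 tabroot=((262,98),(606,153)),tabend=((318,127),(626,215)),pfr=((345,325),(675,310)),pfl=((203,386),(543,339)))
P={}
for n,(s,t) in pts.items():
    P[n],e=tri(a,S(*s),b,T(*t)); print(n,P[n].round(4),round(e,4))
for n,i,p in(('pfr',a,S(345,325)),('pfl',a,S(203,386)),('pfr',b,T(675,310)),('pfl',b,T(543,339))): print(n,plane(i,p,.012).round(4))
print('hinge yaw etc',[(np.degrees(np.arctan2(*(P[x]-P[y])[[1,0]]))) for x,y in(('hl','fl'),('hr','fr'),('tabroot','tabend'))],np.degrees(np.arctan2(*(P['hl']-P['hr'])[[1,0]])),np.degrees(np.arctan2(*(P['pfl']-P['pfr'])[[1,0]])))
print(np.linalg.norm(P['hl']-P['hr']),np.linalg.norm(P['hl']-P['fl']))
```

```text
hl [0.5938 0.0345 0.1611] 0.0024
hr [ 0.6113 -0.0632  0.1564] 0.0068
fr [ 0.4762 -0.0722  0.1806] 0.0005
fl [0.4661 0.0241 0.1801] 0.0049
tabroot [ 0.476  -0.0256  0.1809] 0.0031
tabend [ 0.4171 -0.0279  0.1926] 0.0016
pfr [ 0.4518 -0.0799  0.0153] 0.0009
pfl [0.4446 0.0222 0.0082] 0.0011
pfr [ 0.4548 -0.0825  0.012 ]
pfl [0.4413 0.0244 0.012 ]
pfr [ 0.4542 -0.0803  0.012 ]
pfl [0.442  0.0221 0.012 ]
hinge yaw etc [np.float64(4.668035395390796), np.float64(3.7958221322960344), np.float64(2.30106710134787)] 100.14969314539833 94.01976866350653
0.09939288088715177 0.12948674530252213
```

>>> drive_tool([
  [0, 0, 0],
  [0, 0, 0],
  [0, 0, 0],
  [-0.054, -0.186, 0],
  [-0.054, -0.186, 0],
  [-0.054, -0.186, 0],
  [-0.054, -0.186, 0],
  [-0.054, -0.186, 0],
  [-0.054, -0.186, 0],
  [-0.054, -0.186, 0],
], yaw=[-0.75, -0.75, -0.75, 0, 0, 0, 0, 0, 0, 0], gripper=[0, 0, 0, 0, 0, 0, 0, 0, 0, 0], grip_force=30)

```text
clock: 1.45
ee_pos: [0.3059, 0.2838, 0.4048]
ee_rot: [-0.165, 3.137, 0.0]
wrist_force: [1.0, 0.2, 0.4]
width: 0.0856
gripper_force: 0.0
```

>>> drive_tool([
  [-0.054, -0.186, 0],
  [-0.054, -0.186, 0],
  [-0.054, -0.186, 0],
  [-0.054, -0.186, 0],
  [-0.054, -0.186, 0],
  [-0.054, -0.186, 0],
  [-0.054, -0.186, 0],
  [0, 0, 0],
  [0, 0, 0],
  [0, 0, 0],
], yaw=[0, 0, 0, 0, 0, 0, 0, 0, 0, 0], gripper=[0, 0, 0, 0, 0, 0, 0, 0, 0, 0])

```text
clock: 2.7
ee_pos: [0.4333, -0.0273, 0.4046]
ee_rot: [0.168, -3.137, -0.001]
wrist_force: [0.4, 0.7, -0.2]
width: 0.0854
gripper_force: 0.0
```

```bash
cat >> h.py <<'E'
def plan(P,ang=96):
    s=ctrl.read_state(); M=R.from_rotvec(s['ee_rot']).as_matrix()
    cur=np.degrees(np.arctan2(M[1,1],M[0,1])); g=s['ee_pos']+.155*M[:,2]
    print('t',round(s['clock'],2),'grasp',g.round(4),'yang',cur.round(1),'w',round(s['width'],4),'F',np.round(s['wrist_force'],1),'gf',s['gripper_force'])
    print('units in tool axes',(M.T@(np.array(P)-g)/.25).round(3),'yaw',round(-(ang-cur)/10,2))
E
python3 - <<'E'
from h import *
plan([.434,-.031,.184])
a=cam('scene');b=cam('top')
A=cv2.resize(a['frame'][100:350,225:425],(400,500),interpolation=cv2.INTER_CUBIC);B=cv2.resize(b['frame'][80:330,220:420],(400,500),interpolation=cv2.INTER_CUBIC)
cv2.imwrite('pics/z1.png',np.hstack([A,B])[:,:,::-1])
E
```

```text
t 2.7 grasp [ 0.4332 -0.0272  0.2496] yang 96.1 w 0.0854 F [ 0.4  0.7 -0.2] gf 0.0
units in tool axes [-0.002 -0.015  0.262] yaw 0.01
```

View pics/z1.png

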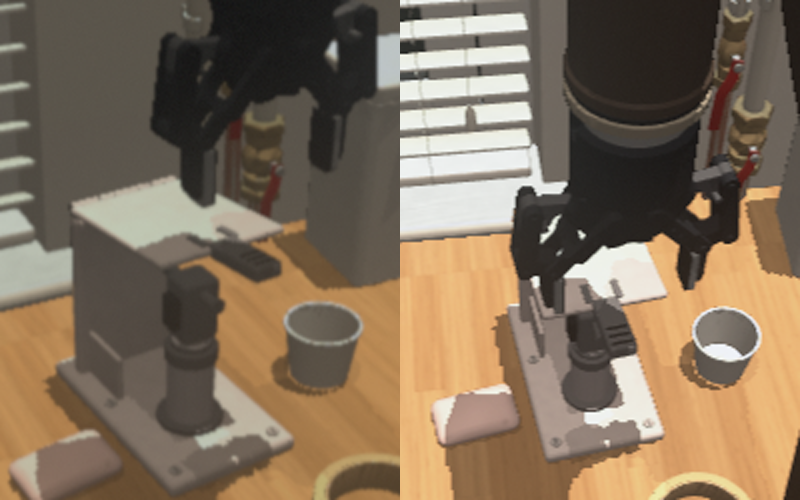

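The crops show the open fingers straddling the tab from above: scene tips at (202,200) and (325,168), with the tab at (250,262). I'll descend and close.

>>> drive_tool([
  [0, -0.015, 0.09],
  [0, 0, 0.09],
  [0, 0, 0.08],
  [0, 0, 0],
  [0, 0, 0],
  [0, 0, 0],
  [0, 0, 0],
  [0, 0, 0],
  [0, 0, 0],
  [0, 0, 0],
], yaw=[0, 0, 0, 0, 0, 0, 0, 0, 0, 0], gripper=[0, 0, 0, 0, 0.8, 0.8, 0.8, 0.8, 0.8, 0.8], grip_force=25)

```text
clock: 4.05
ee_pos: [0.4339, -0.0307, 0.3399]
ee_rot: [-0.166, 3.137, 0.003]
wrist_force: [-1.3, 6.7, 1.9]
width: 0.0214
gripper_force: 30.7
```

Run:
```python
from h import *
plan([.434,-.031,.184])
a=cam('scene');b=cam('top')
A=cv2.resize(a['frame'][100:350,225:425],(400,500),interpolation=cv2.INTER_CUBIC);B=cv2.resize(b['frame'][80:330,220:420],(400,500),interpolation=cv2.INTER_CUBIC)
cv2.imwrite('pics/z2.png',np.hstack([A,B])[:,:,::-1])
```

```text
t 4.05 grasp [ 0.4339 -0.0304  0.1849] yang 96.1 w 0.0214 F [-1.3  6.7  1.9] gf 30.740405023097992
units in tool axes [-0.    -0.003  0.004] yaw 0.01
```

View pics/z2.png

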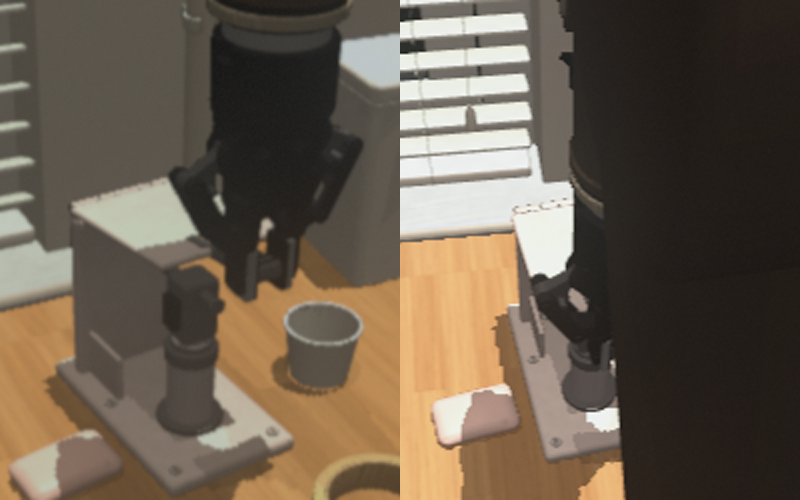

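```bash
python3 -c "
import numpy as np
t=np.radians(np.linspace(9.35,90,21));x=-.172*np.cos(t);z=.172*np.sin(t)
print(np.c_[-np.diff(x)/.25,-np.diff(z)/.25].round(3).tolist())"
```

```text
[[-0.01, -0.047], [-0.013, -0.047], [-0.016, -0.046], [-0.019, -0.044], [-0.022, -0.043], [-0.025, -0.041], [-0.028, -0.039], [-0.031, -0.037], [-0.033, -0.035], [-0.036, -0.033], [-0.038, -0.03], [-0.04, -0.027], [-0.042, -0.024], [-0.043, -0.021], [-0.045, -0.018], [-0.046, -0.015], [-0.047, -0.012], [-0.048, -0.008], [-0.048, -0.005], [-0.048, -0.002]]
```

>>> drive_tool([
  [-0.01, 0.004, -0.047],
  [-0.013, 0.004, -0.047],
  [-0.016, 0.004, -0.046],
  [-0.019, 0, -0.044],
  [-0.022, 0, -0.043],
  [-0.025, 0, -0.041],
  [-0.028, 0, -0.039],
  [-0.031, 0, -0.037],
  [-0.033, 0, -0.035],
  [-0.036, 0, -0.033],
], yaw=[0, 0, 0, 0, 0, 0, 0, 0, 0, 0], gripper=[0.8, 0.8, 0.8, 0.8, 0.8, 0.8, 0.8, 0.8, 0.8, 0.8])

```text
clock: 5.4
ee_pos: [0.4915, -0.0238, 0.4432]
ee_rot: [0.163, -3.136, 0.001]
wrist_force: [-1.6, -5.3, -2.9]
width: 0.0211
gripper_force: 30.2
```

Run:
```python
from h import *
t=np.radians(9.35+80.65/2);u=np.array([.9945,.1045])
plan([*(np.array([.603,-.0125])-.172*np.cos(t)*u),.157+.172*np.sin(t)])
```

```text
t 5.4 grasp [ 0.4912 -0.0239  0.2882] yang 96.0 w 0.0211 F [-1.6 -5.3 -2.9] gf 30.170670747756958
units in tool axes [-0.004 -0.001  0.   ] yaw -0.0
```

>>> drive_tool([
  [-0.038, -0.003, -0.03],
  [-0.04, -0.003, -0.027],
  [-0.042, 0, -0.024],
  [-0.043, 0, -0.021],
  [-0.045, 0, -0.018],
  [-0.046, 0, -0.015],
  [-0.047, 0, -0.012],
  [-0.048, 0, -0.008],
  [-0.048, 0, -0.005],
  [-0.048, 0, -0.002],
], yaw=[0, 0, 0, 0, 0, 0, 0, 0, 0, 0], gripper=[0.8, 0.8, 0.8, 0.8, 0.8, 0.8, 0.8, 0.8, 0.8, 0.8])

```text
clock: 6.65
ee_pos: [0.6029, -0.0124, 0.4848]
ee_rot: [-0.166, 3.136, 0.002]
wrist_force: [-3.5, -1.2, 5.5]
width: 0.0216
gripper_force: 32.4
```

Run:
```python
from h import *
plan([.603,-.0125,.329])
a=cam('scene');b=cam('top')
A=cv2.resize(a['frame'][50:350,200:440],(400,500),interpolation=cv2.INTER_CUBIC);B=cv2.resize(b['frame'][30:330,200:440],(400,500),interpolation=cv2.INTER_CUBIC)
cv2.imwrite('pics/z3.png',np.hstack([A,B])[:,:,::-1])
```

```text
t 6.65 grasp [ 0.603  -0.0122  0.3298] yang 96.0 w 0.0216 F [-3.5 -1.2  5.5] gf 32.37465262413025
units in tool axes [ 0.    -0.001  0.003] yaw 0.0
```

View pics/z3.png

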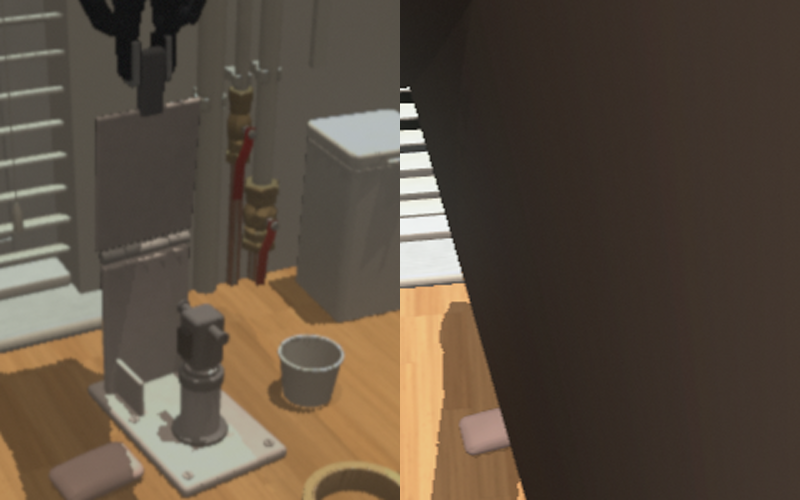

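The crops show the cover upright with the tab at (150,75), in line with the back wall. I'll open, rise and back off to above the post.

>>> drive_tool([
  [0, 0, 0],
  [0, 0, 0],
  [0, 0, 0],
  [0, 0, 0],
  [0, 0, -0.1],
  [0, 0, -0.1],
  [0, 0, -0.1],
  [0.12, 0, 0],
  [0.13, 0, 0],
  [0.13, 0, 0],
], yaw=[0, 0, 0, 0, 0, 0, 0, 0, 0, 0], gripper=[0.5, 0.4, 0.2, 0, 0, 0, 0, 0, 0, 0])

```text
clock: 8.0
ee_pos: [0.5069, -0.0229, 0.5581]
ee_rot: [-0.165, 3.137, 0.0]
wrist_force: [-0.4, 0.6, 0.1]
width: 0.0851
gripper_force: 0.0
```

Run:
```python
from h import *
plan([.5075,-.023,.113])
a=cam('scene');b=cam('top')
A=cv2.resize(a['frame'][50:350,200:440],(400,500),interpolation=cv2.INTER_CUBIC);B=cv2.resize(b['frame'][30:330,200:440],(400,500),interpolation=cv2.INTER_CUBIC)
cv2.imwrite('pics/z4.png',np.hstack([A,B])[:,:,::-1])
```

```text
t 8.0 grasp [ 0.5069 -0.0229  0.4031] yang 96.0 w 0.0851 F [-0.4  0.6  0.1] gf 0.0
units in tool axes [-2.000e-03 -1.000e-03  1.161e+00] yaw 0.0
```

View pics/z4.png

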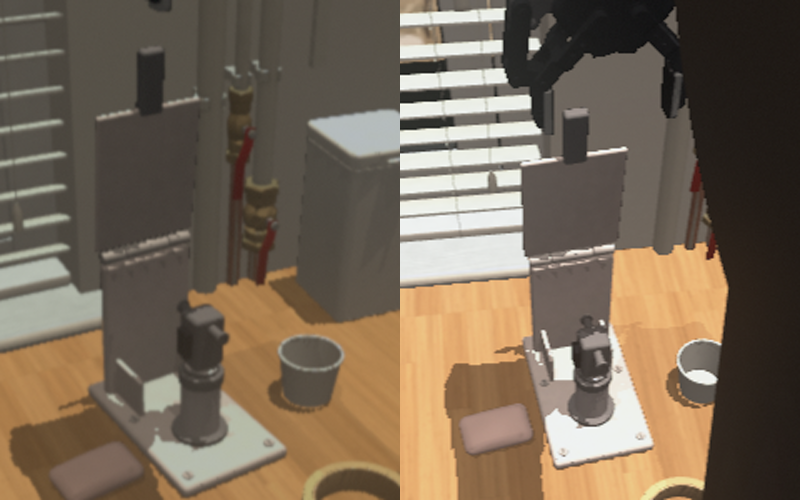

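The crops show the cover standing free with its tab at (151,65) and (575,135). The grip top is at about (201,318) in the scene crop and (590,340) in the top crop. I'll triangulate the grip axis and the cover tilt.

Run:
```python
from h import *
a=cam('scene');b=cam('top');k=.6
S=lambda u,v:(200+u*k,50+v*k)
T=lambda u,v:(200+(u-400)*k,30+v*k)
for n,s,t in(('griptop',(201,318),(591,340)),('collar/plate foot',(200,440),(591,422)),('tabtop',(151,49),(574,112)),('pL',(96,118),(522,162)),('pR',(199,99),(628,149)),('bL',(98,252),(524,258)),('bR',(189,236),(614,246)),('wL',(104,390),(537,350))):
    P,e=tri(a,S(*s),b,T(*t));print(n,P.round(4),round(e,4))
print(plane(a,S(201,318),.138),plane(b,T(591,340),.138))
for ang in (84,87,90,93,96):
    t=np.radians(ang);u=np.array([.9945,.1045]);v=np.array([-.1045,.9945])
    o=[]
    for r,w in((.135,.05),(.135,-.05),(.185,0)):
        P=np.array([*(np.array([.603,-.0125])-r*np.cos(t)*u+w*v),.157+r*np.sin(t)])
        x,y=proj(a,P);q,z=proj(b,P);o+=[(x-200)/k,(y-50)/k,(q-200)/k+400,(z-30)/k]
    print(ang,np.round(o))
```

```text
griptop [ 0.5053 -0.0184  0.1363] 0.0025
collar/plate foot [ 0.4915 -0.0168  0.0144] 0.0041
tabtop [ 0.5889 -0.011   0.3426] 0.0026
pL [0.5939 0.0353 0.2902] 0.0016
pR [ 0.6016 -0.0622  0.2897] 0.0011
bL [0.5926 0.0383 0.1694] 0.0021
bR [ 0.6091 -0.0576  0.1577] 0.0039
wL [0.5984 0.0315 0.0143] 0.005
[ 0.50125935 -0.01750627  0.138     ] [ 0.50512009 -0.01735319  0.138     ]
84 [ 99. 120. 523. 169. 204.  99. 632. 153. 156.  51. 580. 118.]
87 [ 95. 117. 522. 164. 199.  96. 629. 148. 150.  47. 577. 111.]
90 [ 91. 114. 520. 158. 195.  94. 627. 143. 144.  44. 575. 104.]
93 [ 87. 112. 518. 154. 191.  91. 625. 138. 138.  41. 572.  97.]
96 [ 83. 110. 517. 149. 186.  90. 623. 134. 132.  39. 569.  91.]
```

>>> drive_tool([
  [0.006, 0.012, 0.19],
  [0, 0, 0.19],
  [0, 0, 0.19],
  [0, 0, 0.19],
  [0, 0, 0.15],
  [0, 0, 0.13],
  [0, 0, 0.12],
  [0, 0, 0],
  [0, 0, 0],
  [0, 0, 0],
], yaw=[0, 0, 0, 0, 0, 0, 0, 0, 0, 0], gripper=[0, 0, 0, 0, 0, 0, 0, 0, 0, 0])

```text
clock: 9.45
ee_pos: [0.5068, -0.02, 0.2694]
ee_rot: [-0.165, 3.135, 0.0]
wrist_force: [0.8, 0.3, -0.3]
width: 0.0856
gripper_force: 0.0
```

Run:
```python
from h import *
plan([.505,-.02,.113])
a=cam('scene');b=cam('top')
A=cv2.resize(a['frame'][130:330,225:385],(400,500),interpolation=cv2.INTER_CUBIC);B=cv2.resize(b['frame'][80:330,220:420],(400,500),interpolation=cv2.INTER_CUBIC)
cv2.imwrite('pics/z5.png',np.hstack([A,B])[:,:,::-1])
```

```text
t 9.45 grasp [ 0.5071 -0.0199  0.1144] yang 96.0 w 0.0856 F [ 0.8  0.3 -0.3] gf 0.0
units in tool axes [0.009 0.001 0.005] yaw 0.0
```

View pics/z5.png

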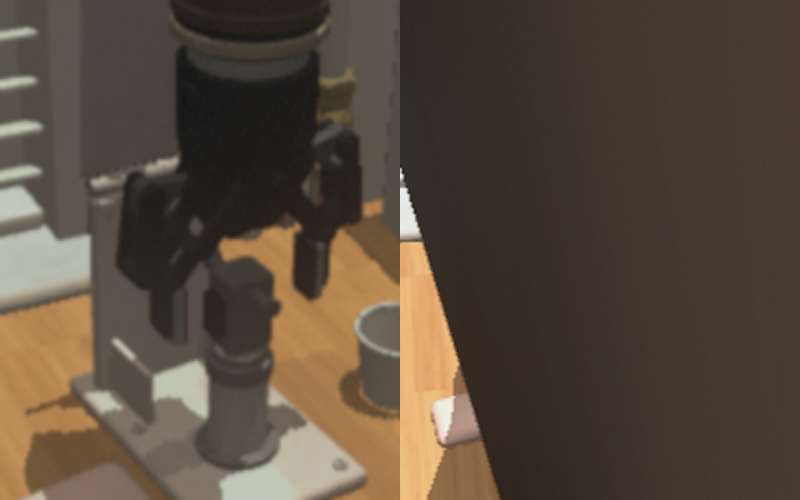

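The crop shows the fingertips at (172,335) and (310,290) on either side of the grip at (238,305), so it is well centred. I'll close on the button.

>>> drive_tool([
  [0, 0, 0],
  [0, 0, 0],
  [0, 0, 0],
  [0, 0, 0],
  [0, 0, 0],
  [0, 0, 0],
  [0, 0, 0],
  [0, 0, 0],
  [0, 0, 0],
  [0, 0, 0],
], yaw=[0, 0, 0, 0, 0, 0, 0, 0, 0, 0], gripper=[0.8, 0.8, 0.8, 0.8, 0.8, 0.8, 0.8, 0.8, 0.8, 0.8], grip_force=45)

```text
clock: 10.8
ee_pos: [0.5062, -0.0214, 0.2688]
ee_rot: [-0.163, 3.136, -0.002]
wrist_force: [-0.9, -5.2, 6.6]
width: 0.0295
gripper_force: 45.9
```

>>> drive_tool([
  [0, -0.004, -0.01],
  [0, -0.004, -0.02],
  [0, 0, -0.02],
  [0, 0, -0.02],
  [0, 0, -0.02],
  [0, 0, -0.02],
  [0, 0, 0],
  [0, 0, 0],
  [0, 0, 0],
  [0, 0, 0],
], yaw=[0, 0, 0, 0, 0, 0, 0, 0, 0, 0], gripper=[0.8, 0.8, 0.8, 0.8, 0.8, 0.8, 0.8, 0.8, 0.8, 0.8])

```text
clock: 12.05
ee_pos: [0.5063, -0.0218, 0.2956]
ee_rot: [0.165, -3.137, -0.0]
wrist_force: [0.6, 0.2, -2.6]
width: 0.0293
gripper_force: 45.0
```

>>> drive_tool([
  [0, 0, -0.03],
  [0, 0, -0.03],
  [0, 0, -0.03],
  [0, 0, -0.03],
  [0, 0, -0.03],
  [0, 0, -0.03],
  [0, 0, -0.03],
  [0, 0, -0.03],
  [0, 0, -0.03],
  [0, 0, -0.03],
], yaw=[0, 0, 0, 0, 0, 0, 0, 0, 0, 0], gripper=[0.8, 0.8, 0.8, 0.8, 0.8, 0.8, 0.8, 0.8, 0.8, 0.8])

```text
clock: 13.3
ee_pos: [0.5062, -0.0219, 0.3711]
ee_rot: [0.165, -3.137, -0.0]
wrist_force: [1.8, 0.8, -6.8]
width: 0.0294
gripper_force: 45.0
```

>>> drive_tool([
  [0, 0, -0.01],
  [0, 0, -0.01],
  [0, 0, -0.01],
  [0, 0, -0.004],
  [0, 0, -0.004],
  [0, 0, 0],
  [0, 0, 0],
  [0, 0, 0],
  [0, 0, 0],
  [0, 0, 0],
], yaw=[0, 0, 0, 0, 0, 0, 0, 0, 0, 0], gripper=[0.8, 0.8, 0.8, 0.8, 0.8, 0.8, 0.8, 0.8, 0.8, 0.8])

```text
clock: 14.55
ee_pos: [0.506, -0.0219, 0.3796]
ee_rot: [0.165, -3.136, 0.0]
wrist_force: [4.7, 1.2, -24.4]
width: 0.0298
gripper_force: 46.2
```

>>> drive_tool([
  [0, 0, 0.003],
  [0, 0, 0],
  [0, 0, 0],
  [0, 0, 0],
  [0, 0, 0],
  [0, 0, 0],
  [0, 0, 0],
  [0, 0, 0],
  [0, 0, 0],
  [0, 0, 0],
], yaw=[0, 0, 0, 0, 0, 0, 0, 0, 0, 0], gripper=[0.8, 0.8, 0.8, 0.8, 0.8, 0.8, 0.8, 0.8, 0.8, 0.8])

```text
clock: 15.8
ee_pos: [0.5062, -0.022, 0.3794]
ee_rot: [0.165, -3.137, 0.0]
wrist_force: [1.2, 0.6, -16.1]
width: 0.0294
gripper_force: 46.8
```

Run:
```python
from h import *
plan([.506,-.022,.223])
a=cam('scene');b=cam('top')
A=cv2.resize(a['frame'][50:350,200:440],(400,500),interpolation=cv2.INTER_CUBIC);B=cv2.resize(b['frame'][30:330,200:440],(400,500),interpolation=cv2.INTER_CUBIC)
cv2.imwrite('pics/z6.png',np.hstack([A,B])[:,:,::-1])
```

```text
t 15.8 grasp [ 0.5062 -0.022   0.2244] yang 96.0 w 0.0294 F [  1.2   0.6 -16.1] gf 46.831838339567184
units in tool axes [ 0.001 -0.     0.006] yaw 0.0
```

View pics/z6.png

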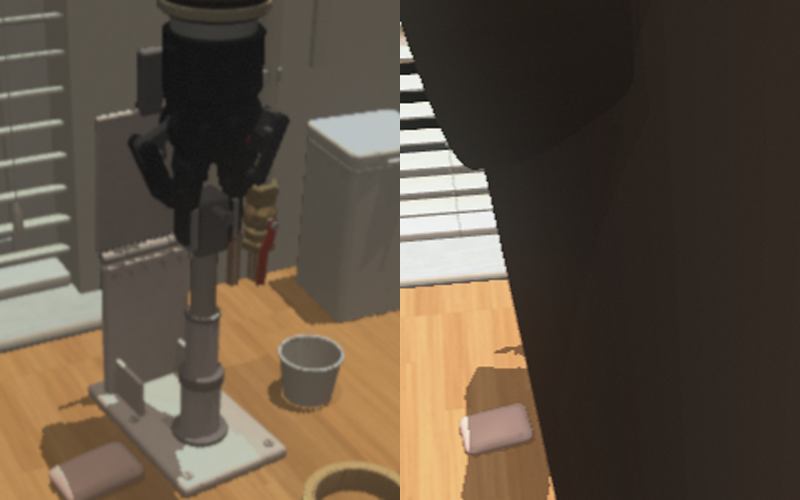

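The picture shows both tubes extended, with the grip at about (210,220) held in the fingers. The cover still stands upright (tab at (150,75)), and the soap and cup have not moved. The 16 N against the stop is steady, so I'm handing in.

```bash
python3 -c "
from rig import ctrl
print(ctrl.close_job())"
```

```text
the job is handed in; nothing more can be done
None
```

I handed the job in at about 16 s: the cover stands upright (88° ± 1.5° by camera), both tubes are out at the second stop with the arm still squeezing the button, and the soap, cup and tape roll were not touched.

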